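# Load the rice cake carrier and set its sliding stop

## Task

Get the cake carrier ready for delivery: slide its stop along the bar fully back to the end away from the pod, then set every rice cake from the slatted board upright in a single row along the middle of the green lane between the end plate and the stop, and only then slide the stop up to the red clip so that its yellow pointer lines up with it, and leave it there. At any point, also twist the blue cap of the moisture pod fully open (anticlockwise, as far as it goes), and do not knock over or shift the jars and the timer standing near.

Things in the scene. Friction and masses are not known exactly. Their poses are not given: they have to be found in the camera images.
- carrier: dark steel carrier on rubber feet, fixed to the table, 240 (x) x 440 (y) mm. Axes: z up, y along the lane toward the pod, x across it toward the guide bar (away from the robot). Origin at table height on the lane's middle line, halfway along it; lane floor at z = 30 mm. Green lane: x = -45 to 45 mm, y = -168 mm to the end plate; long sides open. White round pod, 56 mm across, at x = 0, y = 222 mm
- end_plate (a point): foot of the end plate's inner face, on the lane's middle line (carrier y = +160 mm). The steel plate is 90 mm wide, 8 mm thick, its top 56 mm above the table. Four cakes, the most there are, fit between it and the stop at the clip (250 mm or more) if the gaps are 8 mm or less. Axes as the carrier's
- bar_mid (a point): middle of the steel guide bar, 12 mm thick, parallel to carrier y at carrier x = 125 mm, 90 mm above the table, between posts 174 mm either way that reach 107 mm above the table. 33 mm behind it stands a thin upright steel strip with black ticks, top 82 mm above the table, that carries the red clip
- stop (a joint): sliding stop, a black collar on the guide bar, m: 0 with its paddle face 50 mm from the end plate, growing as it slides away from the pod (carrier -y) to 0.27, fully back. Stays where left (about 2 N friction). Steel paddle, 8 mm thick along y, centred on the collar, across the lane from x = -32 to +32 mm, top 84 mm above the table; an arm joins it to the collar
- stop_tab (a point): centre of the top of the black tab by which the stop is slid; the tab is 16 mm thick along carrier y, 30 mm wide along x, free for 45 mm below this point; its top is 151 mm above the table. Axes as the carrier's
- stop_pointer (a point): yellow pointer of the stop, on the middle line of collar, tab and paddle (same carrier y as these); it reaches back over the strip. The paddle's face toward the end plate is 4 mm nearer the pod than this point. Axes as the carrier's
- clip: red plastic clip, 12 x 10 x 18 mm, fixed on the strip; its middle (its rib) is the mark for the stop's pointer. Its place along the strip differs from start to start, 35 to 70 mm nearer the pod than the pointer of the fully back stop. Origin at its middle, 72 mm above the table, axes as the carrier's
- pod_cap (a joint): blue screw cap of the pod, rad: 0 screwed shut, growing anticlockwise seen from above, to the stop at 2.6 fully open; the cap stays on the pod, does not rise and stays where it is left (friction about 0.06 N m). Starts at 0 to 0.4
- cap_top (a point): centre of the top of the blue cap, 86 mm above the table; the cap is round, 50 mm across, ribbed, and its side is free for 22 mm below this point; turns about the vertical through this point; a white line on its top runs from the centre to the rim
- board: wooden slatted board lying fixed on the table, 246 (own x) x 279 (own y) x 28 mm, origin at the centre of its underside; the cakes stand on its top
- cake_1: white rice cake with a pink stamped top, about 51 x 51 mm at the foot and 35 mm tall, sides slightly tapered; 46 to 92 g; take it by two opposite sides. Origin at the centre of its underside, z up, sides along its x and y. Absent in some starts
- cake_2: white rice cake with a pink stamped top, about 51 x 51 mm at the foot and 35 mm tall, sides slightly tapered; 46 to 92 g; take it by two opposite sides. Origin at the centre of its underside, z up, sides along its x and y. Absent in some starts
- cake_3: white rice cake with a pink stamped top, about 51 x 51 mm at the foot and 35 mm tall, sides slightly tapered; 46 to 92 g; take it by two opposite sides. Origin at the centre of its underside, z up, sides along its x and y. Absent in some starts
- cake_4: white rice cake with a pink stamped top, about 51 x 51 mm at the foot and 35 mm tall, sides slightly tapered; 46 to 92 g; take it by two opposite sides. Origin at the centre of its underside, z up, sides along its x and y. Absent in some starts
- cake_5: white rice cake with a pink stamped top, about 51 x 51 mm at the foot and 35 mm tall, sides slightly tapered; 46 to 92 g; take it by two opposite sides. Origin at the centre of its underside, z up, sides along its x and y. Absent in some starts
- cake_6: white rice cake with a pink stamped top, about 51 x 51 mm at the foot and 35 mm tall, sides slightly tapered; 46 to 92 g; take it by two opposite sides. Origin at the centre of its underside, z up, sides along its x and y. Absent in some starts
- red_jar: small glass jar with red lid, 53 mm across, 56 mm tall, a bystander; origin at the centre of its underside
- green_jar: small glass jar with cream lid and green contents, 59 mm across, 64 mm tall, a bystander; origin at the centre of its underside
- kitchen_timer: round white and teal wind-up timer, 72 mm across, 48 mm tall, a bystander; origin at the centre of its underside
There are look-alikes about, which are no part of the job. Leave any purple look-alike of the cake_6 alone. What is shaped like the cake_1 but orange is not meant.

How it is judged:
By the outcome, as a careful person would: the job done as asked, in the order asked, and still so for the second after the job is handed in, with the robot touching nothing.
Of cake_1, cake_2, cake_3, cake_4, cake_5, cake_6 only 3 to 4 are there at a start; the rules pass over those that are not, and their reading is None.
At some moment in a run one of cake_1, cake_2, cake_3, cake_4, cake_5, cake_6 may be knocked a few centimetres aside while the robot is not near it.
Once in a run the grip may slacken for a moment while it holds something.
It also fails if it takes over 208 s, if anything falls off the work surface, if the arm or the gripper's body presses on something with over 40 N, if the wrist force passes 120 N, or if a joint passes its speed limit or range.

## Robot

A 6-joint arm with a two-finger parallel gripper is mounted at the origin on a cart in front of the work surface, level with it; the furniture and walls round the work are solid. World frame = base frame: x ahead of the robot, y to its left, z up, the work surface at z = 0. Lengths are in m, angles in rad, forces in N, time in s.
With the tool pointing down it reaches from about 0.35 to 0.975 m from the base axis. Payload 7.1 kg.
Tool frame: the origin (TCP) lies on the front face of the gripper's body, between the roots of the fingers; the fingertips stand 80 mm ahead of it and the grasp point (between the pads) lies 61 mm ahead of it; z points along the fingers, y is the line along which they close (so a half turn about z gives the same grasp; the last joint's range is limited). The gripper opens to 88 mm and grips with 3 to 60 N. Pads are 20 mm wide; open, the fingers measure 115 mm over their backs; the gripper's body (75 mm by 178 mm) begins 61 mm behind the grasp point.
Start: joints at [-1.149, 0.423, 1.63, -0, 1.089, -0.019], TCP at [0.267, -0.565, 0.303] pointing down, gripper open.
Joint ranges: [-3, 3], [-0.9, 2.11], [0.09, 2.58], [-1.31, 4.45], [0.11, 2.69], [-2.54, 2.54]. Speed limits (rad/s): [2.39, 2.39, 3.01, 3.14, 3.14, 3.14].

## Interface

Orientations are given as a unit quaternion [x, y, z, w].
In Python, from plant import r, eoat, status, optics, workorder gives the robot as it stands. Calls block until the motion is done:
- r.move_pose(position, orientation): joint-space move of the TCP to a pose.
- r.move_l(position, orientation=None, feed=0.15, f_stop=None): straight line of the TCP; orientation=None keeps the orientation; feed is the mean speed in m/s. With f_stop (N) it stops when the force on the tool has changed by that much, and returns True; else False.
- r.movej(angles): joint-space move.
- eoat.ungrasp() and eoat.gripper_close(): open the fingers fully, or close them until they stop; the grip force is fixed at half the most.
- r.wait(seconds).
- r.ik(position, orientation): joint angles nearest the present ones, or None.
- status.observe(): the state.
- optics.capture(name): name is "scene" or "top"; returns the picture (384x512x3 uint8, red, green, blue); there is no depth.
- optics.camera_info(name): a dict with "intrinsics" (3x3 intrinsics, pixels), "D" ([k1, k2, p1, p2, k3] as OpenCV has them; the pictures are not rectified), "T" (4x4, takes a point from camera to world coordinates). Camera axes: x right, y down, z forward; pixel columns grow to the right and rows downward; lengths in m; the calibration is good to about 2 mm. A picture is of the moment at which its call begins. camera_info takes no time and is no camera call.
A pose or a line that the arm cannot do raises r.Unreachable and nothing moves.
- workorder.job_done(): hands the job in; it is judged then, once.
The state is a dict: "time": time; "joint_positions": joint angles; "joint_vel": joint speeds; "joint_torque": joint torques, N m; "tcp_pos": TCP position; "eef_rot": TCP orientation; "wrist_force": force on the tool from outside, world axes, zero at the start; "ft_torque": the same for the moment, N m; "width": finger opening in m; "grip_force": force on a finger pad.
Only numpy, scipy, OpenCV 4.12 (cv2) and the standard library are available. Lean on these libraries where they do the work, as an engineer would, in place of code of your own. Each camera call takes 0.05 s, during which the arm holds its last target. There are 200 camera calls.

## Working session

There is one attempt and no reset: what is moved stays moved. The work goes in short steps, each a Python script; the robot and the scene stay as the last script left them, time stands still between calls to the robot, and variables do not carry over. Pictures are saved under pics/ and viewed, at most 14 in all, crops included, and the job is handed in when it is done.

```bash
ls; mkdir -p pics; python3 - <<'E'
from plant import r, eoat, status, optics
import cv2,numpy as np
for n in("scene","top"):
    im=optics.capture(n); cv2.imwrite(f"pics/{n}0.png",cv2.resize(im[:,:,::-1],(800,600),interpolation=cv2.INTER_CUBIC))
    cv2.imwrite(f"pics/raw_{n}0.png",im[:,:,::-1])
    i=optics.camera_info(n); print(n,np.round(i["intrinsics"],1).tolist(),i["D"],np.round(i["T"],4).tolist())
s=status.observe();print(s["time"],s["tcp_pos"],s["eef_rot"],s["width"])
E
```

```text
pics
scene [[359.1, 0.0, 253.6], [0.0, 359.1, 188.6], [0.0, 0.0, 1.0]] [-0.04279046  0.          0.          0.          0.        ] [[-0.5572, -0.4892, 0.671, -0.0808], [-0.8303, 0.3182, -0.4575, 0.4652], [0.0103, -0.812, -0.5835, 0.7079], [0.0, 0.0, 0.0, 1.0]]
top [[412.6, 0.0, 251.8], [0.0, 412.6, 189.1], [0.0, 0.0, 1.0]] [-0.06207964  0.          0.          0.          0.        ] [[-0.0188, -0.9789, 0.2033, 0.3542], [-0.9998, 0.019, -0.0012, -0.0095], [-0.0027, -0.2033, -0.9791, 1.3266], [0.0, 0.0, 0.0, 1.0]]
0.1 [ 0.26652833 -0.56488794  0.30199258] [ 9.75811901e-01  2.18610738e-01 -1.33130630e-04 -6.78682104e-04] 0.08773577816667037
```

View pics/scene0.png

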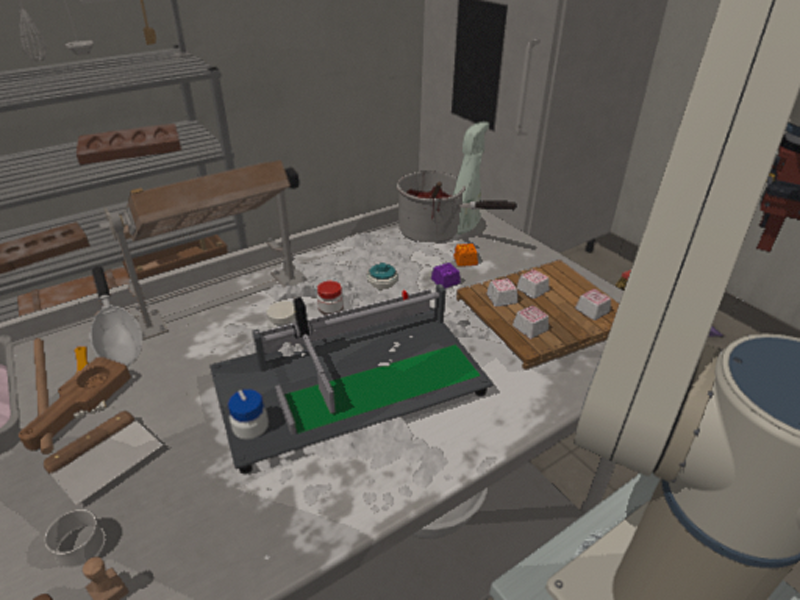

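View pics/top0.png

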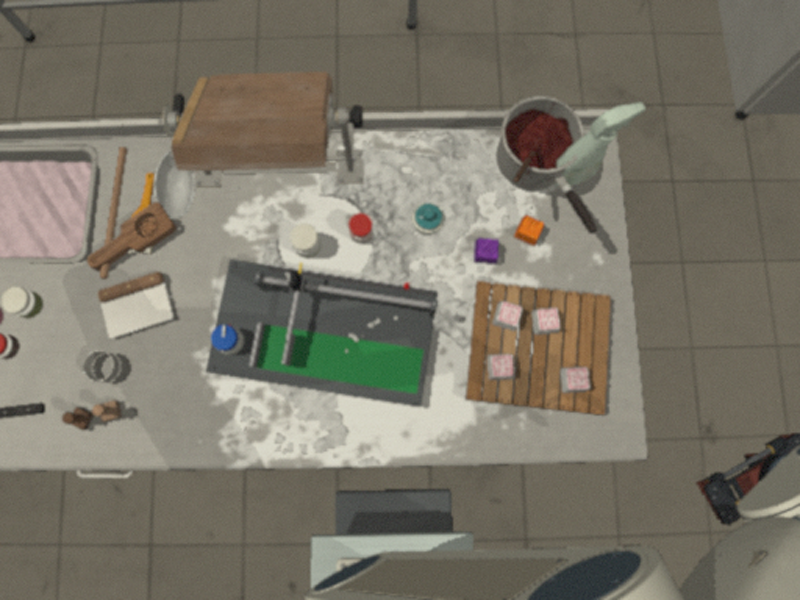

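The top view shows four white and pink cakes on the board, at about (509,315), (547,320), (501,366) and (576,379). The look-alikes are purple (486,250) and orange (529,230). The carrier's cap is at (225,338), the stop at (295,320) and the clip at (407,287). I'll enlarge the picture and measure from there.

```bash
cat > h.py <<'E'
import cv2,numpy as np
from plant import r, eoat, status, optics
from scipy.optimize import least_squares
C={n:optics.camera_info(n) for n in("scene","top")}
def proj(n,P):
    T=np.linalg.inv(C[n]["T"]); P=np.atleast_2d(P).astype(float)
    return cv2.projectPoints(P,cv2.Rodrigues(T[:3,:3])[0],T[:3,3],np.array(C[n]["intrinsics"]),np.array(C[n]["D"]))[0][:,0]
def ray(n,uv):
    q=cv2.undistortPoints(np.array([[uv]],float),np.array(C[n]["intrinsics"]),np.array(C[n]["D"]))[0,0]
    T=np.array(C[n]["T"]); return T[:3,3],T[:3,:3]@np.array([q[0],q[1],1])
def onz(n,uv,z):
    o,d=ray(n,uv); return o+d*(z-o[2])/d[2]
def tri(us,ut):
    return least_squares(lambda p:np.r_[proj("scene",p)[0]-us,proj("top",p)[0]-ut],[.6,0,.05]).x
def blobs(im,cond,amin=8):
    hsv=cv2.cvtColor(im,cv2.COLOR_RGB2HSV).astype(int); m=cond(*hsv.transpose(2,0,1)).astype(np.uint8)
    k,l,s,c=cv2.connectedComponentsWithStats(m)
    return [(np.round(c[i],2).tolist(),s[i].tolist()) for i in range(1,k) if s[i,4]>=amin],l
E
python3 - <<'E'
from h import *
for n in("scene","top"):
    im=cv2.imread(f"pics/raw_{n}0.png")[:,:,::-1].copy()
    print(n)
    for nm,f,a in(("blue",lambda h,s,v:(h>105)&(h<125)&(s>150)&(v>60),30),("red",lambda h,s,v:((h<6)|(h>174))&(s>160)&(v>110),3),("green",lambda h,s,v:(h>50)&(h<75)&(s>150),30),("pink",lambda h,s,v:((h<8)|(h>160))&(s>25)&(s<130)&(v>150),15),("yellow",lambda h,s,v:(h>22)&(h<33)&(s>130)&(v>120),2)):
        b,_=blobs(im,f,a); print(nm,[(c,s[:5]) for c,s in b if (c[0]>130)])
im=cv2.imread("pics/raw_top0.png");cv2.imwrite("pics/ct.png",cv2.resize(im[155:275,125:285],(800,600),interpolation=cv2.INTER_CUBIC))
cv2.imwrite("pics/cb.png",cv2.resize(im[130:270,290:400],(629,600*800//600//1) if 0 else (471,600),interpolation=cv2.INTER_CUBIC))
im=cv2.imread("pics/raw_scene0.png");cv2.imwrite("pics/cs.png",cv2.resize(im[160:310,125:325],(800,600),interpolation=cv2.INTER_CUBIC))
E
```

```text
scene
blue [([157.03, 259.36], [146, 249, 22, 20, 323])]
red [([400.25, 175.5], [399, 175, 3, 2, 4]), ([210.22, 183.85], [204, 180, 14, 9, 88]), ([258.33, 188.0], [258, 186, 2, 6, 9])]
green [([243.8, 247.28], [183, 221, 124, 55, 2736])]
pink [([342.12, 176.74], [334, 173, 16, 9, 74]), ([321.6, 182.05], [315, 179, 15, 8, 78]), ([380.71, 189.85], [372, 185, 18, 10, 73]), ([340.16, 201.13], [332, 197, 17, 9, 77])]
yellow []
top
blue [([143.27, 216.44], [136, 209, 15, 15, 150])]
red [([230.42, 143.72], [224, 138, 13, 13, 130]), ([259.6, 183.2], [259, 182, 2, 3, 5])]
green [([234.32, 231.41], [190, 213, 80, 37, 1321]), ([191.75, 226.82], [188, 220, 9, 15, 40])]
pink [([325.63, 200.33], [319, 193, 14, 15, 135]), ([350.46, 203.73], [344, 197, 14, 14, 143]), ([321.1, 233.67], [315, 227, 13, 14, 154]), ([369.54, 241.83], [363, 235, 14, 14, 152])]
yellow [([191.5, 173.5], [191, 173, 2, 2, 4])]
```

View pics/ct.png

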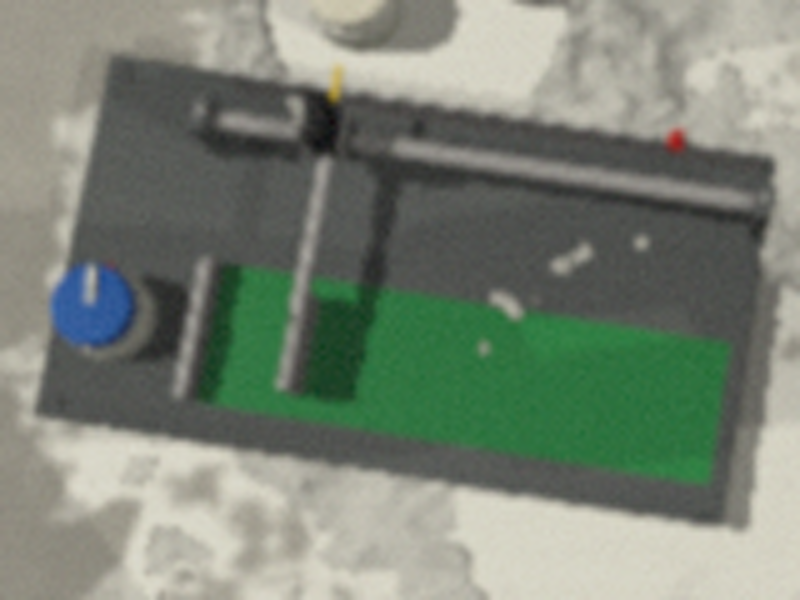

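View pics/cb.png

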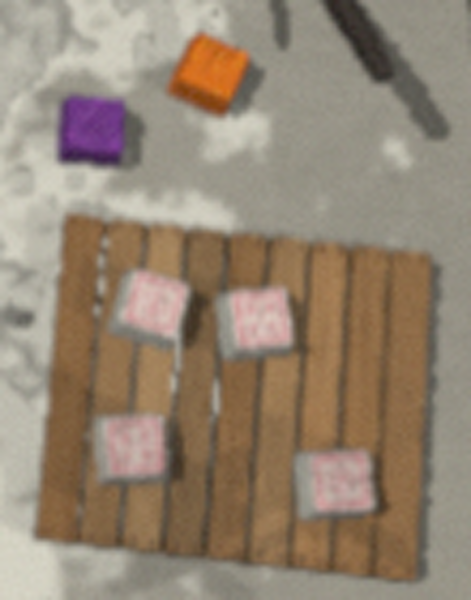

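View pics/cs.png

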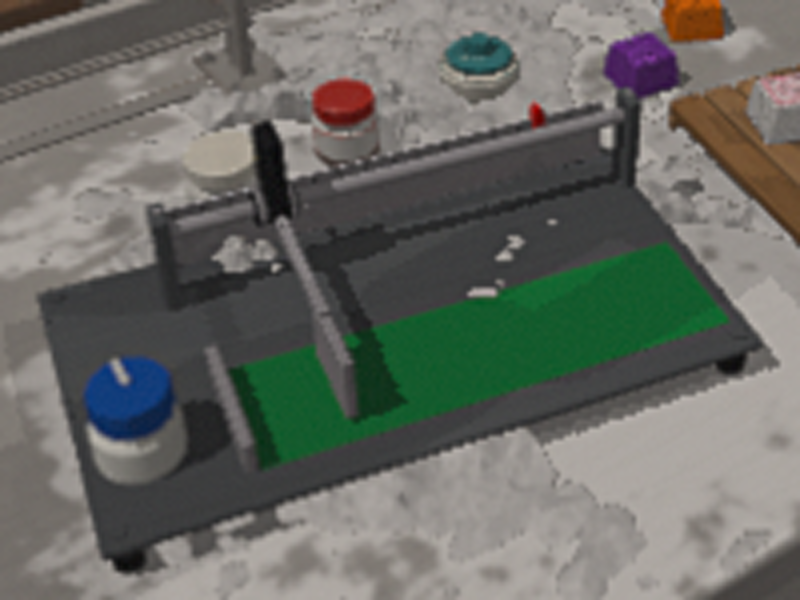

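The crops confirm the four white and pink cakes. The purple and orange ones stand off the board and are not meant. Carrier features are clear in both crops: lane corners at top crop (731,343) and (712,484), cap at (92,304), clip at (676,140), and posts at (203,112) and (765,197). Next I fit the carrier pose and the cakes.

```bash
cat > fit.py <<'E'
from h import *
t=lambda u,v:((u+.5)/5-.5+125,(v+.5)/5-.5+155)
s=lambda u,v:((u+.5)/4-.5+125,(v+.5)/4-.5+160)
F=[("top",(45,-168,30),t(731,343)),("top",(-45,-168,30),t(712,484)),("scene",(45,-168,30),s(668,245)),("scene",(-45,-168,30),s(728,320)),
("top",(0,222,86),t(92,304)),("scene",(0,222,86),s(129,381)),("top",(45,164,56),t(206,260)),("top",(-45,164,56),t(181,397)),("scene",(45,164,56),s(212,347)),
("top",(125,174,107),t(203,110)),("top",(125,-174,107),t(765,195)),("scene",(125,174,107),s(156,209)),("scene",(125,-174,107),s(628,93))]
def W(q,p):
    c,sn=np.cos(q[2]),np.sin(q[2]); p=np.asarray(p,float)/1000
    return np.stack([q[0]+c*p[...,0]-sn*p[...,1],q[1]+sn*p[...,0]+c*p[...,1],p[...,2]+q[3]],-1)
if __name__=="__main__":
    f=lambda q:np.concatenate([proj(n,W(q,p))[0]-u for n,p,u in F])
    sol=least_squares(f,[.6,.1,0,0],loss="soft_l1",x_scale=[.1,.1,.1,.01]); q=sol.x
    print("carrier",np.round(q,4)); 
    for (n,p,u),e in zip(F,f(q).reshape(-1,2)): print(n,p,np.round(e,2))
    P=tri((258.33,187.7),(259.6,183.0)); print("clip tri",P)
    qi=lambda P:np.array([[np.cos(q[2]),np.sin(q[2])],[-np.sin(q[2]),np.cos(q[2])]])@(P[:2]-q[:2])*1000
    print("clip carrier",qi(P),"from top z=.08",qi(onz("top",t(676,140),.080)))
    print("pointer tip top",qi(onz("top",t(337,68),.09)),qi(onz("top",t(334,100),.09)),"tab",tri(s(266,124),t(322,95)),qi(tri(s(266,124),t(322,95))))
    for a,b in(((342.12,176.74),(350.46,203.73)),((321.6,182.05),(325.63,200.33)),((380.71,189.85),(369.54,241.83)),((340.16,201.13),(321.1,233.67))): print("cake",np.round(tri(a,b),4))
    for nm,a,b in(("red",(210.22,183.85),(230.42,143.72)),): print(nm,tri(a,b))
    print("green jar",onz("top",(304*.64,239*.64),.064),"timer",onz("top",(428*.64,216*.64),.048))
E
python3 fit.py
```

```text
carrier [ 4.968e-01  1.026e-01 -1.752e-01 -2.000e-04]
top (45, -168, 30) [0.56 0.15]
top (-45, -168, 30) [0.12 0.34]
scene (45, -168, 30) [-0.81 -1.14]
scene (-45, -168, 30) [0.11 0.04]
top (0, 222, 86) [0.27 0.29]
scene (0, 222, 86) [-0.97  0.66]
top (45, 164, 56) [ 0.91 -0.76]
top (-45, 164, 56) [0.26 0.24]
scene (45, 164, 56) [-0.8 -1. ]
top (125, 174, 107) [0.04 0.4 ]
top (125, -174, 107) [0.74 0.81]
scene (125, 174, 107) [-0.28  0.61]
scene (125, -174, 107) [-0.22  0.02]
clip tri [ 0.62992355 -0.03576533  0.08671255]
clip carrier [ 155.2038747  -113.04872421] from top z=.08 [ 158.36922819 -112.82852555]
pointer tip top [168.76329599 101.47685022] [148.41035193  99.52410846] tab [0.64771532 0.1711434  0.14758502] [136.65551523  93.79355096]
cake [ 0.5626 -0.3193  0.0608]
cake [ 0.5754 -0.2417  0.0615]
cake [ 0.4438 -0.3701  0.0598]
cake [ 0.4722 -0.2221  0.0596]
red [0.76861954 0.05425993 0.05384768]
green jar [0.73758759 0.16936074 0.064     ] timer [ 0.78711097 -0.08607037  0.048     ]
```

```bash
cat >> h.py <<'E'
from fit import W
Q=np.array([.4968,.1026,-.1752,0.])
def quat(psi): return [np.cos(psi/2),np.sin(psi/2),0,0]
def psi_for(close_ang,pos):
    """yaw closing along world angle close_ang, j6 nearest 0"""
    j1=np.arctan2(pos[1],pos[0]); p=close_ang+np.pi/2
    return p-np.pi*np.round((p-(j1+np.pi/2))/np.pi)
def car(x,y,z): return W(Q,(x,y,z))
def tocar(P):
    c,s=np.cos(Q[2]),np.sin(Q[2]); d=np.asarray(P)[:2]-Q[:2]; return np.array([c*d[0]+s*d[1],-s*d[0]+c*d[1]])*1000
def st(tag=""):
    s=status.observe(); print(tag,"t%.1f"%s["time"],"tcp",np.round(s["tcp_pos"],4),"car",np.round(tocar(s["tcp_pos"]),1),"w%.4f"%s["width"],"grip%.1f"%s["grip_force"],"F",np.round(s["wrist_force"],1)); return s
E
sed -i 's/^from h import \*/import numpy as np/; s/^if __name__.*/&\n    from h import */' fit.py
python3 - <<'E'
from h import *
x,y=126,98
p=car(x,y,195); psi=psi_for(Q[2]+np.pi/2,p); qq=quat(psi)
r.move_pose(car(x,y,270),qq); st("above")
r.move_l(p,feed=.15,f_stop=10); st("down")
eoat.gripper_close(); s=st("closed")
y0=tocar(s["tcp_pos"])[1]; tgt=s["tcp_pos"]
stop=r.move_l(car(x,-155,195),feed=.12,f_stop=20); st(f"moved {stop}")
stop=r.move_l(car(x,-175,195),feed=.03,f_stop=12); st(f"end {stop}")
eoat.ungrasp(); st("open")
r.move_l(car(x,-168,270),feed=.25)
x,y=0,222
p=car(x,y,147); psi=np.arctan2(p[1],p[0])+np.pi/2-1.35
print("ik",r.ik(p,quat(psi)))
r.move_pose(car(x,y,260),quat(psi)); st()
im=optics.capture("top");cv2.imwrite("pics/raw_top1.png",im[:,:,::-1])
im=optics.capture("scene");cv2.imwrite("pics/raw_scene1.png",im[:,:,::-1])
E
```

```text
above t3.0 tcp [0.6382 0.1763 0.27  ] car [126.4  97.2] w0.0875 grip0.0 F [-0.1  0.6 -0.1]
down t3.7 tcp [0.6384 0.1771 0.1954] car [126.4  98. ] w0.0875 grip0.0 F [0.2 0.5 1.8]
closed t4.8 tcp [0.6379 0.1769 0.195 ] car [126.   97.8] w0.0160 grip30.0 F [ 0.3 -1.7  0.3]
moved False t7.0 tcp [ 0.5935 -0.0719  0.1949] car [ 125.7 -155. ] w0.0162 grip30.0 F [-3.1 -1.3 -0.2]
end True t7.5 tcp [ 0.592  -0.0809  0.1949] car [ 125.7 -164.1] w0.0159 grip30.0 F [0.  3.9 4.1]
open t8.6 tcp [ 0.5905 -0.0803  0.1938] car [ 124.2 -163.7] w0.0878 grip0.0 F [-0.6  0.1  0.3]
ik [ 5.21229627e-01  6.24607234e-01  1.71396455e+00 -4.44089210e-16
  8.03020867e-01  1.33094179e+00]
 t11.5 tcp [0.5356 0.3209 0.2598] car [1.000e-01 2.217e+02] w0.0875 grip0.0 F [-0.9  0.2 -0.5]
```

The stop ended at carrier y = -164.1, and fully back should be -164, so the fit is good. Now the cap.

```bash
python3 - <<'E'
from h import *
s=status.observe(); 
r.move_l(car(0,222,149),feed=.15,f_stop=10); st("down")
eoat.gripper_close(); st("grip")
j=np.array(status.observe()["joint_positions"])
for a in (-.9,-1.8,-2.2,-2.45,-2.62,-2.7):
    k=j.copy(); k[5]+=a; r.movej(k.tolist()); s=status.observe(); print(a,"j6 %.3f"%s["joint_positions"][5],"Tz %.2f"%s["ft_torque"][2],"w%.4f"%s["width"],np.round(s["wrist_force"],1))
eoat.ungrasp()
r.move_l(car(0,222,240),feed=.3); st()
p=car(20,-30,300);r.move_pose(car(-60,150,330),quat(psi_for(Q[2],p)))
for n in("top","scene"):
    im=optics.capture(n);cv2.imwrite(f"pics/raw_{n}2.png",im[:,:,::-1])
t=cv2.imread("pics/raw_top2.png")[155:275,125:285];s=cv2.imread("pics/raw_scene2.png")[235:290,130:190]
cv2.imwrite("pics/v2.png",np.vstack([cv2.resize(t,(533,400)),cv2.copyMakeBorder(cv2.resize(s,(218,200)),0,0,0,533-218,0)]))
st()
E
```

```text
down t12.5 tcp [0.536  0.3215 0.1497] car [  0.5 222.3] w0.0876 grip0.0 F [0.2 0.3 0.4]
grip t13.2 tcp [0.5361 0.3207 0.1493] car [  0.6 221.7] w0.0491 grip30.0 F [ 3.3 -4.8  1.1]
-0.9 j6 0.432 Tz 0.02 w0.0494 [ 4.5 -4.  -0.7]
-1.8 j6 -0.468 Tz 0.04 w0.0494 [ 5.4 -1.2 -2.4]
-2.2 j6 -0.868 Tz 0.05 w0.0494 [ 6.4 -0.6 -4.1]
-2.45 j6 -1.118 Tz -0.01 w0.0495 [ 6.3 -0.4 -4.6]
-2.62 j6 -1.285 Tz 0.05 w0.0496 [ 2.1  1.8 -1.9]
-2.7 j6 -1.364 Tz -0.57 w0.0493 [ 0.3  1.5 -1.3]
 t17.5 tcp [0.5358 0.3214 0.2414] car [  0.3 222.3] w0.0881 grip0.0 F [ 0.1 -0.1 -0.8]
 t19.4 tcp [0.4638 0.2608 0.3296] car [-60. 150.] w0.0881 grip0.0 F [-0.5  0.5 -0.4]
```

View pics/v2.png

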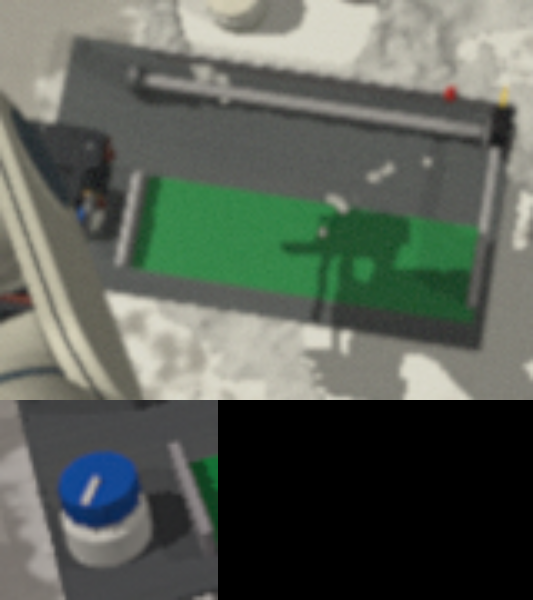

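The stop is fully back, with its pointer at crop (503,97), right of the clip at (450,94). The torque spike (-0.57 N m) shows the cap reached its limit. Now the cakes.

```bash
cat > pick.py <<'E'
from h import *
def cakes(im):
    big=cv2.resize(im,None,fx=4,fy=4,interpolation=cv2.INTER_CUBIC)
    hsv=cv2.cvtColor(cv2.GaussianBlur(big,(0,0),4),cv2.COLOR_RGB2HSV).astype(int);h,s,v=hsv.transpose(2,0,1)
    m=(((h<8)|(h>160))&(s>22)&(s<130)&(v>150)).astype(np.uint8)
    m=cv2.morphologyEx(m,cv2.MORPH_CLOSE,np.ones((9,9)))
    out=[]
    for c in cv2.findContours(m,cv2.RETR_EXTERNAL,cv2.CHAIN_APPROX_NONE)[0]:
        if cv2.contourArea(c)<900: continue
        mo=cv2.moments(c); uv=(np.array([mo["m10"],mo["m01"]])/mo["m00"]+.5)/4-.5
        P=onz("top",uv,.063)
        if not(.3<P[0]<.75 and -.5<P[1]<.4): continue
        w=np.array([onz("top",(q[0]+.5)/4-.5,.063)[:2] for q in c],np.float32)
        (_,sz,a)=cv2.minAreaRect(w*1000)
        out.append((P[:2],np.deg2rad(a),np.round(sz),cv2.contourArea(c)/16))
    return out
def onboard(L): return [c for c in L if c[0][1]<-.15]
def pickplace(y):
    im=optics.capture("top"); L=onboard(cakes(im)); st("cakes %s"%[(np.round(c[0],4).tolist(),int(np.rad2deg(c[1])),c[2].tolist()) for c in L])
    best=None
    for i,c in enumerate(L):
        for a in(c[1],c[1]+np.pi/2):
            u=np.array([np.cos(a),np.sin(a)])
            d=min([np.linalg.norm(c[0]+k*51*u/1000-o[0]) for k in(-1,1) for j,o in enumerate(L) if j!=i] or [1])
            d=min(d,.07)-abs(((a-Q[2]+np.pi/2)%np.pi)-np.pi/2)*.001
            if best is None or d>best[0]: best=(d,c[0],a)
    d,p,a=best; print("pick",p,"ang%.0f"%np.rad2deg(a),"clear %.3f"%d)
    q=quat(psi_for(a,p)); P=lambda z:[p[0],p[1],z]
    r.move_pose(P(.24),q); r.move_l(P(.125),feed=.25); r.move_l(P(.112),feed=.08,f_stop=8)
    eoat.gripper_close(); st("grip")
    r.move_l(P(.25),feed=.25); s=st("lift")
    if s["width"]<.03: print("MISSED"); return False
    g=car(0,y,0); qq=quat(psi_for(Q[2],g)); G=lambda z:car(0,y,z)
    r.move_pose(G(250),qq); s=st("over")
    if s["width"]<.03: print("LOST"); return False
    r.move_l(G(130),feed=.25); r.move_l(G(114.5),feed=.06,f_stop=6); s=st("set")
    eoat.ungrasp(); r.move_l(G(240),feed=.3); return True
E
python3 -c "
from pick import *
pickplace(127)
r.move_pose(car(-60,150,330),quat(psi_for(Q[2],car(20,-30,300))))
im=optics.capture('top');cv2.imwrite('pics/raw_top3.png',im[:,:,::-1])
im=optics.capture('scene');cv2.imwrite('pics/raw_scene3.png',im[:,:,::-1])
cv2.imwrite('pics/v3.png',cv2.resize(im[140:310,125:405,::-1],(800,486)))
st(str([(np.round(tocar(c[0]),1).tolist(),np.rad2deg(c[1]-Q[2])%90) for c in cakes(optics.capture('top'))]))
"
```

```text
cakes [([0.444, -0.3675], 3, [42.0, 41.0]), ([0.4726, -0.2212], 1, [41.0, 42.0]), ([0.5632, -0.3175], 5, [42.0, 40.0]), ([0.5759, -0.2404], 71, [39.0, 39.0])] t19.4 tcp [0.4639 0.2608 0.3297] car [-60. 150.] w0.0880 grip0.0 F [-0.2  0.3  0.4]
pick [ 0.44400646 -0.36754362] ang3 clear 0.070
grip t23.3 tcp [ 0.444  -0.3676  0.1121] car [  30.  -472.2] w0.0487 grip30.0 F [-0.7 -0.7  1. ]
lift t24.0 tcp [ 0.4435 -0.3671  0.2491] car [  29.3 -471.8] w0.0489 grip30.0 F [ 0.5  0.7 -1.4]
over t26.1 tcp [0.5192 0.227  0.2499] car [  0.4 126.4] w0.0493 grip30.0 F [-1.   0.3 -0.3]
set t27.2 tcp [0.5189 0.2277 0.1146] car [ -0. 127.] w0.0492 grip30.0 F [ 0.6 -0.6 -0.8]
[([32.7, -323.2], np.float64(8.829381154188113)), ([-1.7, 126.6], np.float64(88.38219945252796)), ([138.8, -402.1], np.float64(15.123819516309698)), ([137.4, -324.0], np.float64(80.00854985535999))] t29.2 tcp [0.4637 0.2601 0.3279] car [-60.1 149.3] w0.0878 grip0.0 F [ 0.1  0.6 -0.2]
```

View pics/v3.png

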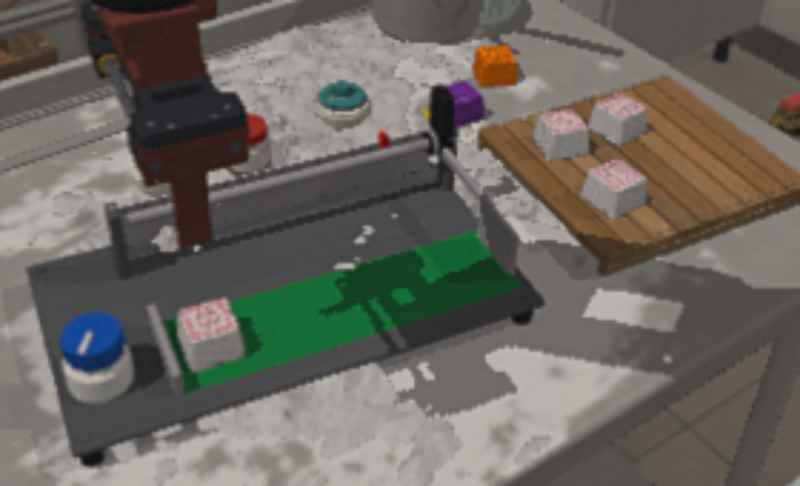

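The first cake stands upright at scene crop (210,330), about 126.6 mm along carrier y and central. The other three are on the board as before, so I continue.

```bash
python3 -c "
from pick import *
for y in (68,9,-50):
    if not pickplace(y): break
r.move_pose(car(-60,150,330),quat(psi_for(Q[2],car(20,-30,300))))
im=optics.capture('top');cv2.imwrite('pics/raw_top4.png',im[:,:,::-1])
st(str([(np.round(tocar(c[0]),1).tolist(),np.rad2deg(c[1]-Q[2])%90) for c in cakes(im)]))
for nm,f in(('red',lambda h,s,v:((h<6)|(h>174))&(s>140)&(v>90)),('yel',lambda h,s,v:(h>18)&(h<35)&(s>110)&(v>90))):
    print(nm,[(c,s[4],np.round(tocar(onz('top',c,.085)),1).tolist()) for c,s in blobs(im,f,2)[0] if 240<c[0]<290 and 160<c[1]<200])
im=optics.capture('scene');cv2.imwrite('pics/raw_scene4.png',im[:,:,::-1])
cv2.imwrite('pics/v4.png',cv2.resize(im[140:310,125:405,::-1],(800,486)))
"
```

```text
cakes [([0.4724, -0.2212], 2, [41.0, 42.0]), ([0.5632, -0.3176], 4, [42.0, 40.0]), ([0.5757, -0.2405], 70, [39.0, 40.0])] t29.2 tcp [0.4638 0.2601 0.328 ] car [-60.  149.3] w0.0877 grip0.0 F [ 0.1  0.3 -0.4]
pick [ 0.5631671  -0.31757297] ang5 clear 0.070
grip t33.0 tcp [ 0.5632 -0.3176  0.1121] car [ 138.6 -402.2] w0.0488 grip29.8 F [ 0.2 -0.2  0.2]
lift t33.7 tcp [ 0.5625 -0.3172  0.249 ] car [ 137.9 -401.9] w0.0486 grip29.9 F [-0.2  0.5 -0.2]
over t35.5 tcp [0.509  0.169  0.2498] car [ 0.5 67.5] w0.0486 grip29.9 F [-0.6 -0.5  0.4]
set t36.5 tcp [0.5086 0.1696 0.1146] car [-0. 68.] w0.0485 grip29.8 F [ 0.4 -0.1 -0.7]
cakes [([0.4728, -0.2213], 88, [43.0, 41.0]), ([0.5758, -0.2405], 70, [39.0, 40.0])] t37.9 tcp [0.5081 0.1694 0.2395] car [-0.5 67.7] w0.0880 grip0.0 F [-1.   0.3 -0.1]
pick [ 0.57582759 -0.24048217] ang70 clear 0.069
grip t41.0 tcp [ 0.5758 -0.2405  0.1121] car [ 137.6 -324.1] w0.0492 grip29.9 F [ 0.7 -1.1  1. ]
lift t41.7 tcp [ 0.5751 -0.2401  0.249 ] car [ 136.8 -323.8] w0.0492 grip29.8 F [-0.2  0.5 -0.8]
over t43.1 tcp [0.4986 0.111  0.2495] car [0.3 8.6] w0.0489 grip29.8 F [ 0.3 -0.2 -1.1]
set t44.1 tcp [0.4983 0.1115 0.1146] car [-0.  9.] w0.0491 grip29.8 F [ 0.  -0.1 -0.4]
cakes [] t45.5 tcp [0.4978 0.1113 0.2395] car [-0.6  8.8] w0.0876 grip0.0 F [-0.5 -0.4  0.5]Traceback (most recent call last):
  File "<string>", line 4, in <module>
    if not pickplace(y): break
           ~~~~~~~~~^^^
  File "pick.py", line 27, in pickplace
    d,p,a=best; print("pick",p,"ang%.0f"%np.rad2deg(a),"clear %.3f"%d)
    ^^^^^
TypeError: cannot unpack non-iterable NoneType object
```

```bash
cat > look.py <<'E'
import sys
from pick import *
k=sys.argv[1]
r.move_pose(car(-60,150,330),quat(psi_for(Q[2],car(20,-30,300))))
im=optics.capture('top');cv2.imwrite(f'pics/raw_top{k}.png',im[:,:,::-1])
st(str([(np.round(c[0],3).tolist(),np.round(tocar(c[0]),1).tolist(),np.rad2deg(c[1]-Q[2])%90) for c in cakes(im)]))
for nm,f in(('red',lambda h,s,v:((h<6)|(h>174))&(s>140)&(v>90)),('yel',lambda h,s,v:(h>18)&(h<35)&(s>110)&(v>90))):
    print(nm,[(c,s[4],np.round(tocar(onz('top',c,.085)),1).tolist()) for c,s in blobs(im,f,2)[0] if 240<c[0]<290 and 160<c[1]<200])
im2=optics.capture('scene');cv2.imwrite(f'pics/raw_scene{k}.png',im2[:,:,::-1])
cv2.imwrite(f'pics/v{k}.png',np.vstack([cv2.resize(im2[160:310,125:405,::-1],(560,300)),cv2.resize(im[130:280,125:405,::-1],(560,300))]))
E
python3 look.py 4
```

```text
[([0.473, -0.221], [32.6, -323.2], np.float64(8.82872502625844)), ([0.495, 0.12], [-4.8, 16.8], np.float64(0.05161015809437686)), ([0.517, 0.228], [-1.7, 126.7], np.float64(89.03016393006703)), ([0.562, 0.168], [52.6, 75.9], np.float64(1.3158771258678001))] t46.3 tcp [0.4635 0.2595 0.3282] car [-60.1 148.7] w0.0878 grip0.0 F [-0.2 -0.4 -0.2]
red [([259.5, 183.0], 6, [155.9, -112.2])]
yel [([275.67, 184.83], 6, [157.9, -162.3])]
```

View pics/v4.png

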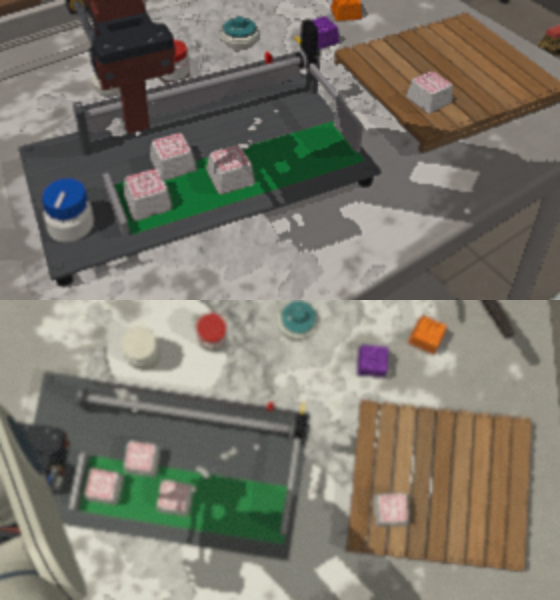

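The second cake was knocked out of line after it was placed, to about carrier (53,76), still upright. I'll re-grip it and put it back, then fetch the last one.

```bash
python3 -c "
from pick import *
qq=quat(psi_for(Q[2],car(0,68,0)))
r.move_pose(car(48,76,230),qq); r.move_l(car(48,76,130),feed=.25); r.move_l(car(48,76,114),feed=.08,f_stop=8)
eoat.gripper_close(); st('grip'); r.move_l(car(48,76,200),feed=.2); s=st('lift')
if s['width']>.03:
    r.move_l(car(0,68,200),feed=.2); r.move_l(car(0,68,130),feed=.2); r.move_l(car(0,68,114.5),feed=.06,f_stop=6); st('set'); eoat.ungrasp(); r.move_l(car(0,68,240),feed=.3)
    r.move_pose(car(-60,150,330),quat(psi_for(Q[2],car(20,-30,300))))
    pickplace(-50)
"; python3 look.py 5
```

```text
grip t48.6 tcp [0.5574 0.1691 0.1141] car [48.1 76. ] w0.0488 grip29.8 F [ 0.2 -0.7  0.3]
lift t49.2 tcp [0.5569 0.169  0.1996] car [47.6 75.8] w0.0489 grip29.8 F [-0.3  0.  -0.2]
set t50.5 tcp [0.5087 0.1696 0.1146] car [ 0. 68.] w0.0488 grip29.8 F [-0.2  0.1 -0.9]
cakes [([0.4725, -0.2214], 88, [42.0, 41.0])] t52.5 tcp [0.4634 0.2597 0.3278] car [-60.3 148.9] w0.0880 grip0.0 F [ 0.4 -0.5  0.3]
pick [ 0.47253189 -0.22136749] ang179 clear 0.070
grip t55.9 tcp [ 0.4726 -0.2214  0.112 ] car [  32.6 -323.3] w0.0492 grip29.8 F [-0.9 -0.1  0.2]
lift t56.6 tcp [ 0.4719 -0.2211  0.2491] car [  31.9 -323. ] w0.0492 grip29.8 F [-0.3  0.7 -1.6]
over t57.7 tcp [0.488  0.0528 0.2493] car [ -0.  -50.6] w0.0491 grip29.8 F [-0.   0.1 -0.5]
set t58.7 tcp [0.488  0.0534 0.1146] car [ -0. -50.] w0.0493 grip29.8 F [-0.8 -0.2 -0.8]
[([0.496, 0.122], [-4.3, 18.5], np.float64(0.31468694032092515)), ([0.507, 0.169], [-1.5, 67.5], np.float64(0.029698537000612646)), ([0.517, 0.228], [-1.7, 126.8], np.float64(88.55988805116078))] t61.0 tcp [0.4636 0.2595 0.3285] car [-60.  148.7] w0.0878 grip0.0 F [-0.1 -0.1 -0. ]
red [([259.71, 183.0], 7, [156.0, -112.8])]
yel [([275.67, 184.83], 6, [157.9, -162.3])]
```

View pics/v5.png

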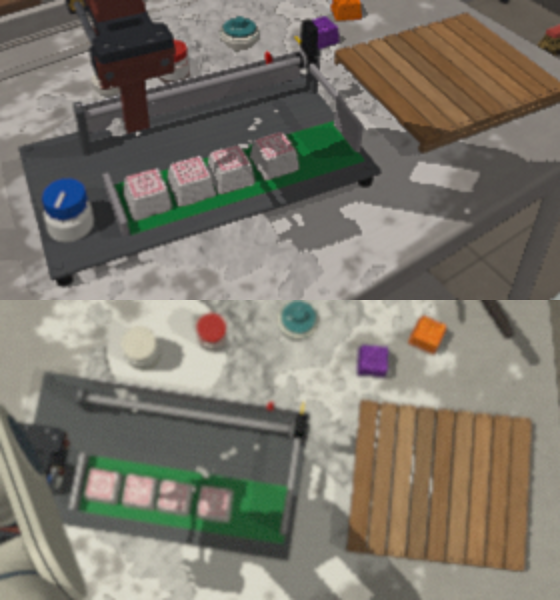

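All four cakes stand in one row, at top view pixels x = 102, 139, 175 and 215. The clip reads 49.6 mm nearer the pod than the fully back pointer, so the pointer should go to about -114.4. I'll slide the stop there and check.

```bash
cat > wc.py <<'E'
from h import *
def wc(im):
    """sub-pixel colour-weighted centroids of clip (red) and pointer (yellow) in top view, carrier mm"""
    f=im.astype(float); w={'red':np.clip(f[...,0]-np.maximum(f[...,1],f[...,2])-35,0,None),'yel':np.clip(np.minimum(f[...,0],f[...,1]-0)-f[...,2]-35,0,None)}
    o={}
    for k,m in w.items():
        m=m.copy(); v,u=np.mgrid[:384,:512]; m[(u<245)|(u>290)|(v<170)|(v>195)]=0
        c=((u*m).sum()/m.sum(),(v*m).sum()/m.sum()); o[k]=np.round(tocar(onz('top',c,.085)),2)
    return o
E
python3 -c "
from wc import *
for k in '245': o=wc(cv2.imread(f'pics/raw_top{k}.png')[:,:,::-1]); print(o,'target',-164.1+o['red'][1]-o['yel'][1])
T=-164.1+o['red'][1]-o['yel'][1]
x=126; qq=quat(psi_for(Q[2]+np.pi/2,car(x,-164,0)))
r.move_pose(car(x,-164,270),qq); r.move_l(car(x,-164,195),feed=.15,f_stop=10); eoat.gripper_close(); st('closed')
if -122<T<-106: r.move_l(car(x,T,195),feed=.05,f_stop=15); s=st('moved'); r.move_l(car(x,T,195),feed=.02)
st(); eoat.ungrasp(); r.move_l(car(x,T,270),feed=.25)
"; python3 look.py 6; python3 -c "
from wc import *
print(wc(cv2.imread('pics/raw_top6.png')[:,:,::-1]))
a=cv2.imread('pics/raw_top6.png')[165:215,230:297];b=cv2.imread('pics/raw_scene6.png')[165:215,235:302]
cv2.imwrite('pics/v6.png',np.vstack([cv2.resize(x,(402,300),interpolation=cv2.INTER_CUBIC) for x in(a,b)]))"
```

```text
{'red': array([ 157.32, -112.35]), 'yel': array([ 160.86, -161.97])} target -114.47999999999999
{'red': array([ 157.3 , -112.29]), 'yel': array([ 160.86, -161.86])} target -114.52999999999997
{'red': array([ 157.33, -112.31]), 'yel': array([ 160.97, -161.96])} target -114.44999999999996
closed t64.7 tcp [ 0.5923 -0.0808  0.1949] car [ 126.  -163.9] w0.0158 grip30.0 F [-0.6  0.  -0.1]
moved t65.9 tcp [ 0.601  -0.0318  0.195 ] car [ 126.1 -114.2] w0.0158 grip30.0 F [ 2.   1.6 -4. ]
 t66.1 tcp [ 0.601  -0.0321  0.195 ] car [ 126.  -114.5] w0.0161 grip30.0 F [ 2.4  1.8 -2.6]
[([0.496, 0.121], [-4.3, 18.3], np.float64(89.69774358094594)), ([0.507, 0.169], [-1.6, 67.6], np.float64(89.84760014832874)), ([0.517, 0.228], [-1.7, 126.7], np.float64(88.28007237733264))] t69.6 tcp [0.464  0.2604 0.3296] car [-59.8 149.7] w0.0879 grip0.0 F [ 1.1  1.  -0.6]
red []
yel []
{'red': array([ 158.16, -112.95]), 'yel': array([ 160.4 , -112.01])}
```

View pics/v6.png

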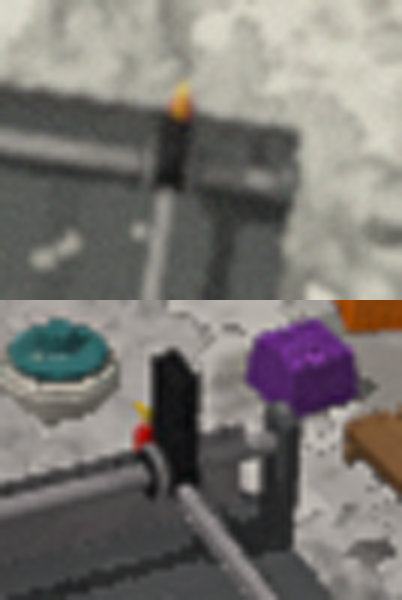

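The pointer sits over the clip, within about 0.5 mm. As a final check I move the arm clear and look at the cap, row and bystanders without shadow.

```bash
python3 -c "
from pick import *
r.movej([-1.149,.423,1.63,0,1.089,-.019]); st()
im=optics.capture('top');cv2.imwrite('pics/raw_top7.png',im[:,:,::-1])
print([(np.round(tocar(c[0]),1).tolist(),c[2].tolist(),round(np.rad2deg(c[1]-Q[2])%90)) for c in cakes(im)])
m=np.abs(im.astype(int)-cv2.imread('pics/raw_top0.png')[:,:,::-1]).max(2)
for n,(u,v) in dict(green=(195,153),red=(230,144),timer=(274,138),purple=(311,160)).items(): print(n,m[v-14:v+14,u-14:u+14].max())
cv2.imwrite('pics/v7.png',cv2.resize(im[155:275,125:285,::-1],(800,600),interpolation=cv2.INTER_CUBIC))
"
```

```text
t72.7 tcp [ 0.2674 -0.5647  0.3027] car [-109.6 -697.1] w0.0878 grip0.0 F [ 0.5 -0.   0.7]
[([-1.6, -49.6], [40.0, 38.0], 1), ([-2.0, 13.1], [39.0, 37.0], 88), ([-1.9, 67.6], [39.0, 38.0], 1), ([-1.8, 126.4], [39.0, 39.0], 88)]
green 9
red 11
timer 9
purple 12
```

View pics/v7.png

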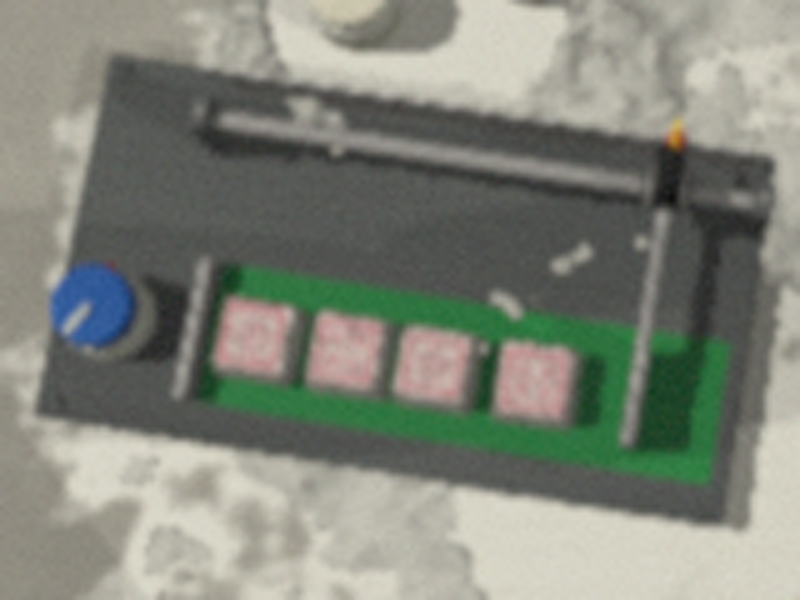

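The row, stop and bystanders are right. The cap's line, though, turned about 2.33 rad while the wrist turned 2.7. A slip is possible, so I'll re-grip and push it to its stop to be sure.

```bash
python3 - <<'E'
from pick import *
p=car(0,222,149); psi=np.arctan2(p[1],p[0])+np.pi/2-.5
r.move_pose(car(0,222,250),quat(psi)); r.move_l(p,feed=.2,f_stop=10); eoat.gripper_close(); st("grip")
j=np.array(status.observe()["joint_positions"])
for a in np.arange(.08,.9,.08):
    k=j.copy(); k[5]-=a; r.movej(k.tolist()); s=status.observe(); print("%.2f Tz %.2f w%.4f"%(a,s["ft_torque"][2],s["width"]))
    if abs(s["ft_torque"][2])>.35: break
eoat.ungrasp(); r.move_l(car(0,222,250),feed=.3)
r.movej([-1.149,.423,1.63,0,1.089,-.019]); st()
im=optics.capture('top')
print([(np.round(tocar(c[0]),1).tolist(),round(np.rad2deg(c[1]-Q[2])%90)) for c in cakes(im)])
m=np.abs(im.astype(int)-cv2.imread('pics/raw_top0.png')[:,:,::-1]).max(2)
for n,(u,v) in dict(green=(195,153),red=(230,144),timer=(274,138)).items(): print(n,m[v-14:v+14,u-14:u+14].max())
cv2.imwrite('pics/v8.png',cv2.resize(im[155:275,125:285,::-1],(800,600),interpolation=cv2.INTER_CUBIC))
E
```

```text
grip t77.3 tcp [0.5365 0.3213 0.1495] car [  1.  222.3] w0.0493 grip30.0 F [ 5.4 -1.2  0.1]
0.08 Tz -0.47 w0.0496
 t82.0 tcp [ 0.2673 -0.5647  0.3026] car [-109.7 -697.1] w0.0879 grip0.0 F [-0.  -0.1  0.1]
[([-1.8, -49.7], 2), ([-2.1, 13.0], 88), ([-1.8, 67.5], 0), ([-2.0, 126.2], 88)]
green 9
red 14
timer 10
```

View pics/v8.png

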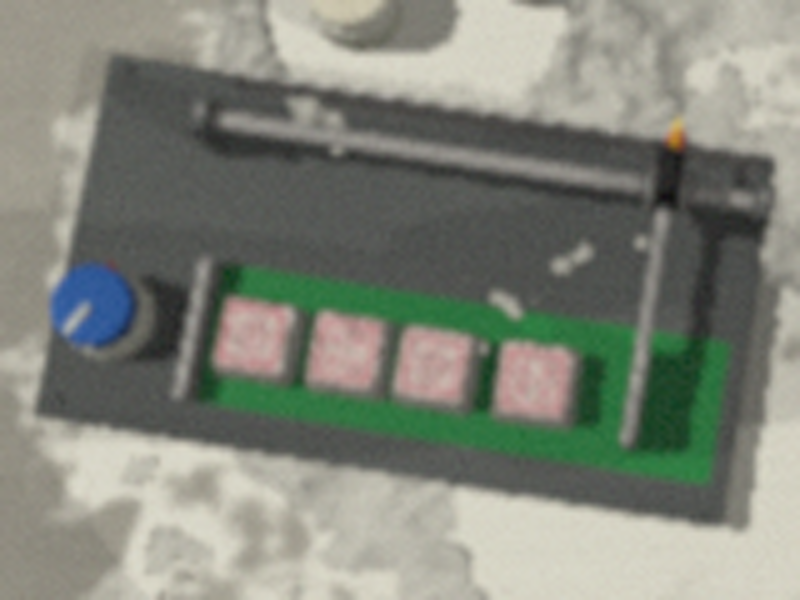

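The cap meets its limit at once and its line at (70,325) has not moved, so it is fully open. The four cakes are upright in one row, the pointer is at the clip (676,132), and the jars and timer are unmoved.

```bash
python3 -c "
from plant import workorder; print(workorder.job_done())"
```

```text
the job is handed in; nothing more can be done
None
```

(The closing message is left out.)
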